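# Seasonings back in their colour-matched dishes

### The arm

A 6-joint arm with a two-finger parallel gripper is mounted at the origin on a cart in front of the work surface, level with it; the furniture and walls round the work are solid. World frame = base frame: x ahead of the robot, y to its left, z up, the work surface at z = 0. Lengths are in m, angles in rad, forces in N, time in s.
With the tool pointing down it reaches from about 0.35 to 0.85 m from the base axis. Payload 8.1 kg.
Tool frame: the origin (TCP) lies at the centre of the arm's flange, where the gripper is bolted on; the fingertips stand 186 mm ahead of it and the grasp point (between the pads) lies 167 mm ahead of it (robot.grasp_offset is the distance from the TCP to the grasp point, in m); z points along the fingers, y is the line along which they close (so a half turn about z gives the same grasp; the last joint's range is limited). The gripper opens to 93 mm and grips with 3 to 60 N. Pads are 15 mm wide; open, the fingers measure 128 mm over their backs; the gripper's body (75 mm by 188 mm) begins 65 mm behind the grasp point.
Start: joints at [-1.297, 0.13, 1.488, -0, 1.523, -0.085], TCP at [0.211, -0.562, 0.405] pointing down, gripper open.
Joint ranges: [-2.96, 2.96], [-0.89, 2.26], [0.02, 2.5], [-1.34, 4.48], [0, 2.73], [-2.66, 2.66]. Speed limits (rad/s): [2.39, 2.39, 2.79, 3.14, 3.14, 3.14].

### API

Orientations are given as a rotation vector (axis times angle).
In Python, from plant import robot gives the robot as it stands.
- The arm moves only by the tool drive_tool, never from a script. Its argument "moves" is one flat list of numbers, 7 for each row, row after row: the finger opening in mm, from 0 to 93, then the shift along the tool's x, y, z in mm, then the turn, a rotation vector about the tool's x, y, z in degrees. A call has 1 to 8 rows; each row shifts and turns the commanded pose from where the row before left it, along the tool's axes as they then stand; what a row does not reach is not made up. A row lasts 1/10 s, in which the tool goes at most 50 mm and 8.59 degrees, less where a joint would pass 70% of its speed; a pose out of reach is approached as far as the arm can. A call is refused whole if a number of a shift passes 50 or a number of a turn 8.59, either way. A call with a gripper value outside its range is refused whole. The fingers move at their own pace and stop on an object; "grip_force" is the grip in N (left out, the last holds). Time passes only in rows, so rows that do not move let the fingers close. It gives the time, the measured TCP pose, the force, the opening and the grip force at its end, in the units of the state.
- robot.read_state(): the state, without advancing time (a new reading comes with each control period).
- robot.read_camera(name): name is "side" or "top"; returns a dict with "color" (420x560x3 uint8, red, green, blue), "depth" (420x560 float32, m along the optical axis (not along the pixel's ray), 0 where there is no reading), "mtx" (3x3 intrinsics, pixels), "R" (3x3) and "t" (3): a world point X has camera coordinates R X + t. Camera axes: x right, y down, z forward; pixel columns grow to the right and rows downward; lengths in m; the calibration is good to about 2 mm. A picture is of the moment at which its call begins.
- robot.close_job(): hands the job in; it is judged then, once.
The state is a dict: "t": time; "q": joint angles; "dq": joint speeds; "joint_torque": joint torques, N m; "tool_pos": TCP position; "orientation": TCP orientation; "force": force on the tool from outside, world axes, zero at the start; "wrist_torque": the same for the moment, N m; "opening": finger opening in m; "gripper_force": force on a finger pad.
Only numpy, scipy, OpenCV 4.12 (cv2) and the standard library are available. Lean on these libraries where they do the work, as an engineer would, in place of code of your own. Each camera call takes 0.05 s, during which the arm holds its last target. There are 200 camera calls.

### The job

Put the seasonings back in their dishes: stand the red-lidded spice jar in the red dish, the yellow-lidded one in the yellow dish and the salt shaker in the white dish, and lay the lime in the green dish, each sitting flat on the floor of its dish inside the rim. Do not let a jar or the shaker tip over, and leave the mug and the sauce jar where they are.

Things in the scene. Friction and masses are not known exactly. Their poses are not given: they have to be found in the camera images.
- red_jar: loose round glass spice jar with a red lid and a green and white label, 45 mm across, 106 mm tall, smooth lid 44.5 mm across from 85 mm up, about 0.11 kg. Origin: centre of the underside; z up along the jar
- yellow_jar: loose round spice jar with a yellow lid, 42 mm across, 96 mm tall, lid 41 mm across from 76 mm up, about 0.11 kg. Origin: centre of the underside; z up along the jar
- salt_shaker: loose round glass salt shaker, white salt inside, grey domed metal top with small holes; 44 mm across up to 66 mm, top narrowing to 34 mm across, 90 mm tall, about 0.1 kg; its foot is slightly rounded, so it may lean about 2 degrees as it stands. Origin: centre of the underside; z up along it
- lime_center (a point): centre of the loose green lime, 53 mm long (x), 46 mm wide (y), 48 mm high (z), about 0.05 kg; at the start it lies on its side with its centre 24 mm above the worktop. It can roll if pushed
- red_dish: fixed round shallow red dish, plain, 72 mm wide over the rim and 10 mm high; its flat inner floor is 4 mm above its underside and about 59 mm wide, inside a sloping rim 4 mm thick. Home of the red-lidded spice jar. Origin: centre of the underside, on the worktop; z up
- yellow_dish: fixed round shallow yellow dish, plain, 72 mm wide over the rim and 10 mm high; its flat inner floor is 4 mm above its underside and about 59 mm wide, inside a sloping rim 4 mm thick. Home of the yellow-lidded spice jar. Origin: centre of the underside, on the worktop; z up
- white_dish: fixed round shallow white dish, plain, 72 mm wide over the rim and 10 mm high; its flat inner floor is 4 mm above its underside and about 59 mm wide, inside a sloping rim 4 mm thick. Home of the salt shaker. Origin: centre of the underside, on the worktop; z up
- green_dish: fixed round shallow green dish, plain, 72 mm wide over the rim and 10 mm high; its flat inner floor is 4 mm above its underside and about 59 mm wide, inside a sloping rim 4 mm thick. Home of the lime. Origin: centre of the underside, on the worktop; z up
- mug: bystander: loose cream mug with one handle, 78 by 116 mm over the handle, 101 mm tall, behind the work, by the left end of the sink, near the front of a wall cabinet whose underside is 0.59 m above the worktop (keep arm and wrist clear of it). Origin: centre of the underside
- sauce_jar: bystander: loose sauce jar with a grey lid and a dark label, 66 mm across, 90 mm tall, at the right end of the work. Origin: centre of the underside
Mind the look-alikes: they are no part of the job. Leave any blue look-alike of the red_jar alone.

How it is judged:
At the end, for the whole second after the job is handed in: Each jar and the shaker stand (within 0.1 rad) in their dish, centred within 12 mm, underside below 7 mm over the dish's; the lime's centre is within 18 mm of the green dish's and below 34 mm over its underside; all at rest; mug and sauce jar moved less than 30 mm (horizontal distance between red_jar and red_dish below 0.012 m and z of red_jar in the frame of red_dish below 0.007 m and angle between each of red_jar, yellow_jar, salt_shaker's own z axis and vertical below 0.1 rad and linear speed of each of red_jar, yellow_jar, salt_shaker, lime below 0.02 m/s and horizontal distance between yellow_jar and yellow_dish below 0.012 m and z of yellow_jar in the frame of yellow_dish below 0.007 m and horizontal distance between salt_shaker and white_dish below 0.012 m and z of salt_shaker in the frame of white_dish below 0.007 m and horizontal distance between lime_center and green_dish below 0.018 m and z of lime_center in the frame of green_dish below 0.034 m and distance of each of mug, sauce_jar from where it was at the start of the episode below 0.03 m); the robot touches nothing.
It fails at once if a jar or the shaker is tipped over (more than 0.8 rad) (angle between any of red_jar, yellow_jar, salt_shaker's own z axis and vertical above 0.8 rad).
It fails at once if the mug or the sauce jar is pushed more than 30 mm away (distance of any of mug, sauce_jar from where it was at the start of the episode above 0.03 m).
It also fails if it takes over 122 s, if anything falls off the work surface, if the arm or the gripper's body presses on something with over 40 N, if the wrist force passes 120 N, or if a joint passes its speed limit or range.

## Working session

There is one attempt and no reset: what is moved stays moved. The work goes in short steps, Python scripts to look and compute and a tool call to move; the robot and the scene stay as the last step left them, time stands still between calls to the robot, and variables do not carry over. Pictures are saved under pics/ and viewed, at most 16 in all, crops included, and the job is handed in when it is done.

Besides the shell and the picture viewer there is one more tool, called after "Request:" as name(argument=value, ...) on one line, values as JSON. drive_tool: Moves the arm, as the interface text tells. Its arguments: {"type":"object","properties":{"moves":{"type":"array","items":{"type":"number"}},"grip_force":{"type":"number"}},"required":["moves"]}

```bash
mkdir -p pics; cat > h.py <<'E'
import numpy as np, cv2
from plant import robot
def shot(n,f=None):
    c=robot.read_camera(n)
    if f: cv2.imwrite('pics/'+f,c['color'][:,:,::-1])
    np.savez('pics/%s.npz'%n,**c)
    return c
def cloud(c):
    d=c['depth'];v,u=np.indices(d.shape);K=c['mtx']
    P=np.stack([(u-K[0,2])/K[0,0]*d,(v-K[1,2])/K[1,1]*d,d],-1)
    return (P-c['t'])@c['R']
E
python3 - <<'E'
from h import *
for n in('top','side'):
    c=shot(n,n+'0.png');print(n,c['mtx'].tolist(),c['R'].round(3).tolist(),c['t'])
print(robot.read_state())
E
```

```text
top [[510.8858171104808, 0.0, 276.62421042167034], [0.0, 510.8858171104808, 213.2793656258845], [0.0, 0.0, 1.0]] [[-0.176, -0.984, -0.013], [-0.864, 0.16, -0.477], [0.471, -0.073, -0.879]] [-0.02580179  0.45529444  1.49079618]
side [[501.62481504742584, 0.0, 278.71199022397883], [0.0, 501.62481504742584, 211.76407573780676], [0.0, 0.0, 1.0]] [[0.992, -0.124, -0.007], [-0.063, -0.448, -0.892], [0.107, 0.885, -0.452]] [-0.475333    0.05294768  1.5225493 ]
{'t': 0.1, 'q': array([-1.29745377e+00,  1.31082103e-01,  1.48915853e+00,  1.00125220e-05,
        1.52301830e+00, -8.53827029e-02]), 'dq': array([ 0.00136575, -0.00094781, -0.0031059 ,  0.00092395, -0.0009375 ,
       -0.00093553]), 'joint_torque': array([ 1.07486623e-03, -5.61340857e+01, -4.93094087e+01,  7.69911613e-02,
        2.91781680e-02, -1.97297538e-05]), 'tool_pos': array([ 0.2106251 , -0.56159555,  0.40380072]), 'orientation': array([-3.08956085e+00, -5.60171001e-01,  2.29859636e-04]), 'force': array([ 0.41592347, -0.36873452,  0.44989155]), 'wrist_torque': array([-0.02066097, -0.03412165,  0.0106435 ]), 'gripper_force': 0.0, 'opening': 0.09284086095593837}
```

View pics/top0.png

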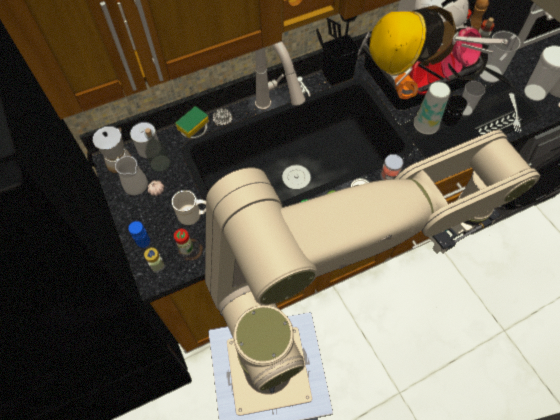

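View pics/side0.png

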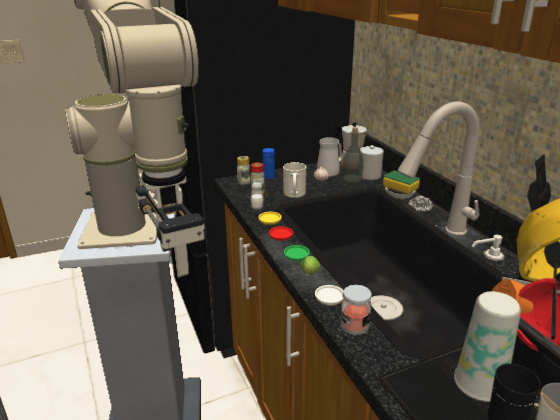

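Side view: yellow-lidded jar (243,163), red-lidded (257,170), blue look-alike (268,155; not mine), salt shaker (257,198), lime (311,265). The dishes are yellow (270,217), red (281,233), green (297,252) and white (329,295). The mug is at (294,180) and the sauce jar at (356,310). Next I'll do a close crop and a measurement.

```bash
python3 - <<'E'
from h import *
s=dict(np.load('pics/side.npz'));t=dict(np.load('pics/top.npz'))
a=cv2.resize(s['color'][140:340,210:400],None,fx=3,fy=3,interpolation=2)[:,:,::-1]
b=cv2.resize(t['color'][170:280,110:230],None,fx=4,fy=4,interpolation=2)[:,:,::-1]
cv2.imwrite('pics/c1.png',a);cv2.imwrite('pics/c2.png',b)
P=cloud(s)
for n,(u,v) in dict(yj=(243,158),rj=(257,166),blue=(268,152),salt=(257,190),yd=(270,217),rd=(281,233),gd=(295,253),lime=(311,262),wd=(329,295),mug=(290,168),sauce=(356,293),ctop=(300,300),edge=(240,215)).items(): print(n,P[v,u].round(3))
P=cloud(t)
for n,(u,v) in dict(yj=(150,253),rj=(181,236),blue=(135,229),mug=(184,198),sauce=(393,160)).items(): print(n,P[v,u].round(3))
E
```

```text
yj [0.389 0.294 0.098]
rj [0.429 0.185 0.109]
blue [0.481 0.319 0.107]
salt [0.42  0.083 0.066]
yd [0.452 0.006 0.006]
rd [ 0.473 -0.101  0.006]
gd [ 0.496 -0.223  0.01 ]
lime [ 0.522 -0.323  0.042]
wd [ 0.548 -0.421  0.008]
mug [0.546 0.218 0.082]
sauce [ 0.579 -0.534  0.093]
ctop [ 0.481 -0.401 -0.015]
edge [ 0.36   0.047 -0.001]
yj [0.388 0.298 0.096]
rj [0.421 0.197 0.111]
blue [0.475 0.338 0.105]
mug [0.588 0.182 0.058]
sauce [ 0.586 -0.531  0.091]
```

View pics/c1.png

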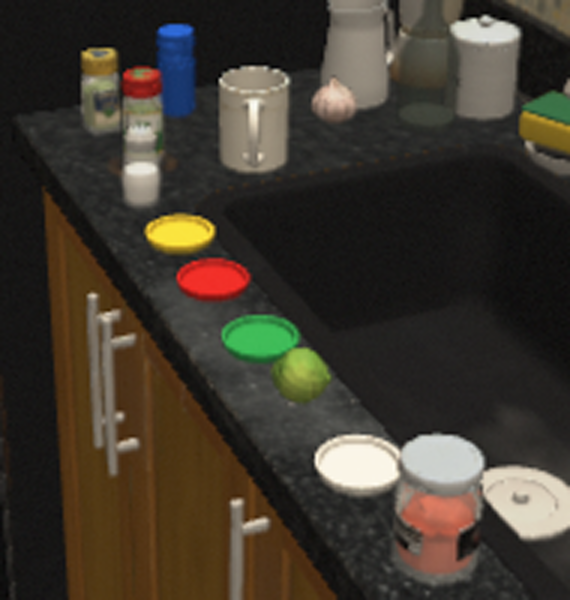

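View pics/c2.png

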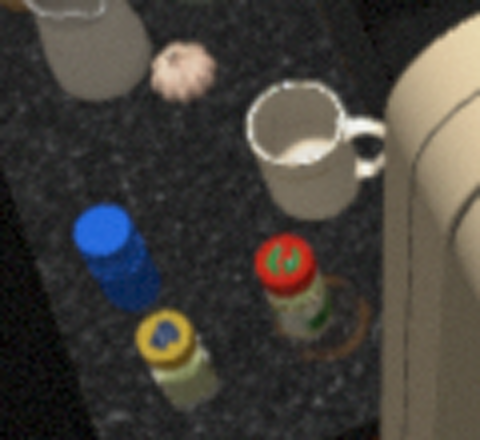

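Crops confirm it: yellow lid at c2 (166,337), red lid with green logo at (285,265), blue look-alike at (105,230). The salt shaker is in front of the red jar at c1 (140,170). Now I'll measure the centres.

```bash
cat >> h.py <<'E'
def mask(c,col,box=None):
    h,s,v=cv2.split(cv2.cvtColor(c['color'],cv2.COLOR_RGB2HSV)); h=h.astype(int)
    m={'red':((h<8)|(h>172))&(s>150)&(v>60),'yellow':(h>18)&(h<32)&(s>130)&(v>80),'green':(h>50)&(h<85)&(s>120)&(v>50),
     'lime':(h>30)&(h<48)&(s>110)&(v>50),'white':(s<50)&(v>150),'any':s>=0}[col]
    return m
def near(P,m,xy,r,z0,z1):
    m=m&(np.hypot(P[...,0]-xy[0],P[...,1]-xy[1])<r)&(P[...,2]>z0)&(P[...,2]<z1)
    return P[m]
def circ(p):
    if len(p)<5: return None
    (x,y),r=cv2.minEnclosingCircle(p[:,:2].astype(np.float32)); return np.r_[x,y,r,np.median(p[:,2]),len(p)].round(4).tolist()
E
python3 - <<'E'
from h import *
for n in('side','top'):
    c=dict(np.load(f'pics/{n}.npz'));P=cloud(c);print(n)
    for k,col,xy,r,a,b in [('yd','yellow',(.455,.01),.06,-.02,.03),('rd','red',(.475,-.1),.06,-.02,.03),('gd','green',(.5,-.22),.06,-.02,.03),('wd','white',(.55,-.42),.06,-.02,.03),
      ('yj','yellow',(.388,.298),.05,.085,.12),('rj','red',(.425,.19),.05,.097,.13),('lime','lime',(.525,-.32),.05,.0,.07),('sauce','any',(.585,-.53),.05,.082,.11),
      ('salt','any',(.42,.09),.05,.03,.12),('mug','any',(.56,.2),.08,.09,.12),('blue','any',(.478,.33),.04,.095,.12)]:
        p=near(P,mask(c,col),xy,r,a,b); print(k,circ(p),p.mean(0).round(3) if len(p) else '')
E
```

```text
side
yd [0.4497, 0.0095, 0.0513, 0.0079, 261.0] [ 0.45  -0.     0.008]
rd [0.4743, -0.0957, 0.049, 0.0081, 285.0] [ 0.472 -0.101  0.008]
gd [0.5074, -0.2147, 0.0454, 0.0076, 322.0] [ 0.501 -0.216  0.008]
wd [0.5556, -0.4141, 0.0446, 0.0071, 423.0] [ 0.55  -0.415  0.008]
yj [0.3882, 0.2936, 0.0247, 0.0958, 68.0] [0.386 0.287 0.095]
rj [0.4262, 0.1983, 0.0273, 0.108, 71.0] [0.429 0.19  0.106]
lime [0.5209, -0.3136, 0.0244, 0.0352, 253.0] [ 0.519 -0.323  0.035]
sauce [0.5817, -0.5311, 0.0319, 0.0916, 476.0] [ 0.58  -0.536  0.091]
salt [0.4146, 0.0853, 0.0224, 0.0606, 227.0] [0.416 0.079 0.062]
mug [0.5584, 0.1719, 0.0522, 0.0978, 191.0] [0.554 0.176 0.098]
blue [0.4803, 0.3366, 0.0282, 0.1075, 89.0] [0.481 0.329 0.105]
top
yd None 
rd None 
gd [0.5361, -0.2168, 0.0098, 0.0032, 7.0] [ 0.538 -0.215  0.004]
wd [0.5701, -0.4192, 0.033, 0.0072, 84.0] [ 0.573 -0.42   0.006]
yj [0.3849, 0.2962, 0.0224, 0.0957, 114.0] [0.382 0.296 0.096]
rj [0.4276, 0.1998, 0.0238, 0.1054, 113.0] [0.425 0.198 0.105]
lime [0.5422, -0.3157, 0.0218, 0.0434, 10.0] [ 0.536 -0.309  0.036]
sauce [0.5791, -0.5287, 0.0332, 0.0908, 227.0] [ 0.577 -0.53   0.091]
salt None 
mug [0.5534, 0.1703, 0.0484, 0.0971, 166.0] [0.551 0.173 0.097]
blue [0.4806, 0.3354, 0.0244, 0.1056, 159.0] [0.477 0.336 0.106]
```

Request:
drive_tool(moves=[93,0,0,0,0,0,-8.5,93,0,0,0,0,0,-8.5,93,0,0,0,0,0,-8.5,93,0,0,0,0,0,-8.5,93,0,0,0,0,0,-8.5,93,0,0,0,0,0,-8.5,93,0,0,0,0,0,-8.5,93,0,0,0,0,0,-8.5], grip_force=12)

```text
t: 0.9
tool_pos: [0.2107, -0.5617, 0.4041]
orientation: [-2.242, -2.2, -0.001]
force: [-0.4, -0.7, 0.1]
opening: 0.0926
gripper_force: 0.0
```

```bash
cat >> h.py <<'E'
from scipy.optimize import minimize
def proj(c,X):
    q=X@c['R'].T+c['t']; q=q@c['mtx'].T; return q[:,:2]/q[:,2:]
def fit(c,m,xy,rings,R=34):
    """xy such that the hull of rings [(z,r)] best overlaps mask m"""
    a=np.linspace(0,2*np.pi,60); S=8
    def hull(p):
        X=np.concatenate([np.c_[p[0]+r*np.cos(a),p[1]+r*np.sin(a),0*a+z] for z,r in rings])
        h=cv2.convexHull(proj(c,X).astype(np.float32)); o=np.zeros(m.shape,np.uint8)
        cv2.fillConvexPoly(o,np.round(h*256).astype(np.int32),255,cv2.LINE_AA,8); return o/255.
    z=np.mean([q[0] for q in rings]); u,v=proj(c,np.array([[*xy,z]]))[0]
    g=np.zeros(m.shape,bool); g[max(0,int(v)-R):int(v)+R,max(0,int(u)-R):int(u)+R]=1
    mm=(m&g).astype(float)
    iou=lambda o:np.minimum(o,mm).sum()/max(1,np.maximum(o,mm).sum())
    r=minimize(lambda p:1-iou(hull(p)),xy,method='Nelder-Mead',options=dict(initial_simplex=np.array(xy)+[[.01,0],[-.006,.009],[-.006,-.009]],xatol=2e-4,fatol=1e-4))
    return r.x.round(4).tolist(),round(1-r.fun,3)
D=[(.01,.036),(0,.03)]
OBJ=dict(yd=('yellow',(.452,.005),D),rd=('red',(.473,-.1),D),gd=('green',(.502,-.217),D),wd=('white',(.553,-.415),D),
 yj=('yellow',(.386,.294),[(.096,.0205),(.076,.0205)]),rj=('red',(.426,.196),[(.106,.0222),(.085,.0222)]),lime=('lime',(.521,-.32),[(.024,.0255),(.044,.012),(.004,.012),(.036,.0215),(.012,.0215)]))
E
python3 - <<'E'
from h import *
print(robot.read_state()['tool_pos'])
for n in('side','top'):
    c=dict(np.load(f'pics/{n}.npz'))
    for k,(col,xy,rg) in OBJ.items(): print(n,k,fit(c,mask(c,col),xy,rg,24))
E
```

```text
[ 0.21068686 -0.56165361  0.40409737]
side yd ([0.4503, 0.0024], np.float64(0.936))
side rd ([0.4722, -0.1003], np.float64(0.918))
side gd ([0.5013, -0.2144], np.float64(0.903))
side wd ([0.5524, -0.4143], np.float64(0.696))
side yj ([0.3877, 0.3037], np.float64(0.683))
side rj ([0.4297, 0.2067], np.float64(0.67))
side lime ([0.5216, -0.305], np.float64(0.835))
top yd ([0.462, 0.005], np.float64(0.0))
top rd ([0.483, -0.1], np.float64(0.0))
top gd ([0.5602, -0.2167], np.float64(0.021))
top wd ([0.5796, -0.4179], np.float64(0.271))
top yj ([0.3874, 0.2968], np.float64(0.668))
top rj ([0.4309, 0.1997], np.float64(0.634))
top lime ([0.5583, -0.3144], np.float64(0.063))
```

Request:
drive_tool(moves=[93,47,14,0,0,0,-1.1,93,47,14,0,0,0,0,93,47,14,0,0,0,0,93,47,14,0,0,0,0,93,47,14,0,0,0,0,93,47,14,0,0,0,0,93,47,14,0,0,0,0,93,47,14,0,0,0,0])

```text
t: 1.7
tool_pos: [0.3257, -0.1849, 0.4044]
orientation: [2.229, 2.214, 0.0]
force: [0.2, 0.3, -0.1]
opening: 0.0927
gripper_force: 0.0
```

Request:
drive_tool(moves=[93,45,15,0,0,0,0,93,45,15,0,0,0,0,93,45,15,0,0,0,0,93,45,15,0,0,0,0,93,45,15,0,0,0,0,93,43,15,0,0,0,0,93,0,0,0,0,0,0,93,0,0,0,0,0,0])

```text
t: 2.5
tool_pos: [0.4173, 0.0817, 0.4041]
orientation: [-2.224, -2.218, 0.002]
force: [0.3, -1.1, -0.5]
opening: 0.0931
gripper_force: 0.0
```

```bash
python3 - <<'E'
from h import *
C={n:shot(n) for n in('side','top')}
for n,c in C.items():
    P=cloud(c)
    for k,(col,xy,rg) in OBJ.items(): print(n,k,fit(c,mask(c,col),xy,rg,24))
    p=near(P,mask(c,'any'),(.416,.09),.06,.03,.1);print('salt',circ(p))
s=cv2.resize(C['side']['color'][150:235,215:325],None,fx=5,fy=5,interpolation=2)
t=cv2.resize(C['top']['color'][140:300,110:430],None,fx=1.7,fy=1.7)
w=max(s.shape[1],t.shape[1]);pad=lambda i:cv2.copyMakeBorder(i,0,0,0,w-i.shape[1],0)
im=np.vstack([pad(s),pad(t)])[:600];cv2.imwrite('pics/c3.png',im[:,:,::-1]);print(im.shape)
E
```

```text
side yd ([0.4508, 0.0024], np.float64(0.936))
side rd ([0.4722, -0.1003], np.float64(0.918))
side gd ([0.5015, -0.2141], np.float64(0.909))
side wd ([0.5525, -0.4142], np.float64(0.698))
side yj ([0.3877, 0.3037], np.float64(0.683))
side rj ([0.4303, 0.2064], np.float64(0.661))
side lime ([0.5219, -0.3061], np.float64(0.836))
salt [0.4176, 0.0831, 0.0222, 0.0595, 232.0]
top yd ([0.4505, -0.0129], np.float64(0.515))
top rd ([0.4702, -0.1048], np.float64(0.944))
top gd ([0.4997, -0.2192], np.float64(0.934))
top wd ([0.548, -0.4195], np.float64(0.896))
top yj ([0.3873, 0.2966], np.float64(0.668))
top rj ([0.4302, 0.2008], np.float64(0.445))
top lime ([0.5185, -0.3119], np.float64(0.754))
salt None
(600, 550, 3)
```

View pics/c3.png

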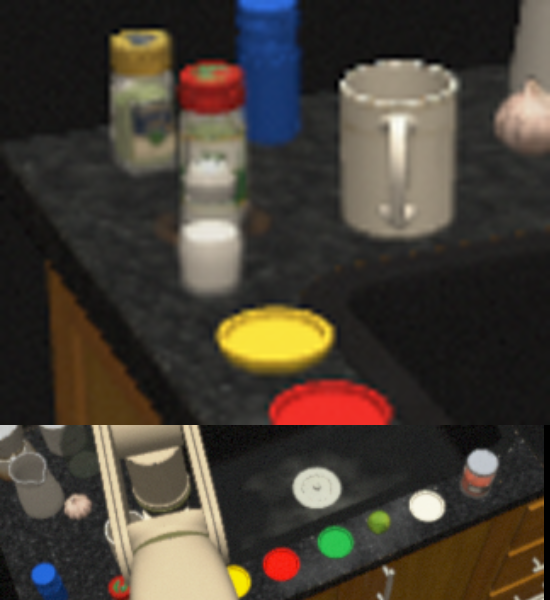

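Picture: shaker spans crop (180–243, 158–293), i.e. full pixels u 251–263.6, v 181.6–208.6. It stands alone, with the red jar behind it. The arm has cleared the dishes in the top view.

```bash
cat >> h.py <<'E'
def ray(c,u,v,z):
    K=c['mtx'];d=c['R'].T@np.array([(u-K[0,2])/K[0,0],(v-K[1,2])/K[1,1],1]);o=-c['R'].T@c['t'];return (o+d*(z-o[2])/d[2]).round(4)
E
python3 - <<'E'
from h import *
c=dict(np.load('pics/side.npz'));m=mask(c,'any')*0
print(-c['R'].T@c['t'], ray(c,257.2,182,.09),ray(c,257.2,208.6,0))
t=dict(np.load('pics/top.npz'));print(-t['R'].T@t['t'])
m=np.zeros(m.shape,bool);m[182:209,251:264]=1
m=cv2.fillConvexPoly(np.zeros(m.shape,np.uint8),np.array([[253,182],[261,182],[263,190],[263,206],[260,208],[254,208],[251,206],[251,190]]),1)>0
print(fit(c,m,(.416,.09),[(0.002,.02),(.01,.022),(.066,.022),(.085,.016),(.09,.008)],24))
# tool seen in side view: reference for camera bias (fingers)
s=robot.read_state();print(s['tool_pos'],s['opening'])
E
```

```text
[ 0.31206126 -1.38310061  0.73249693] [0.4218 0.0933 0.09  ] [0.4184 0.0829 0.    ]
[-0.31392374  0.00975696  1.52701955]
([0.4201, 0.1021], np.float64(0.829))
[0.41724827 0.08007639 0.4044263 ] 0.09288223313555782
```

Request:
drive_tool(moves=[93,18,2,0,0,0,0,93,0,0,40,0,0,0,93,0,0,40,0,0,0,93,0,0,40,0,0,0,93,0,0,40,0,0,0,93,0,0,32,0,0,0,93,0,0,0,0,0,0,93,0,0,0,0,0,0])

```text
t: 3.4
tool_pos: [0.4195, 0.0976, 0.2132]
orientation: [-2.23, -2.212, 0.001]
force: [1.8, -0.1, -0.1]
opening: 0.0928
gripper_force: 0.0
```

Request:
drive_tool(moves=[40,0,0,0,0,0,0,40,0,0,0,0,0,0,40,0,0,0,0,0,0,30,0,0,0,0,0,0,30,0,0,0,0,0,0,30,0,0,0,0,0,0,30,0,0,0,0,0,0,30,0,0,0,0,0,0])

```text
t: 4.2
tool_pos: [0.4195, 0.0987, 0.2127]
orientation: [-2.228, -2.215, 0.0]
force: [-1.1, -0.1, 1.5]
opening: 0.0408
gripper_force: 11.7
```

```bash
python3 - <<'E'
from h import *
print({k:np.round(v,4) for k,v in robot.read_state().items() if k in('tool_pos','opening','gripper_force','force')})
C={n:shot(n) for n in('side','top')}
s=cv2.resize(C['side']['color'][100:260,180:360],None,fx=3.5,fy=3.5,interpolation=2)
cv2.imwrite('pics/c4.png',s[:,:,::-1])
E
```

```text
{'tool_pos': array([0.4195, 0.0987, 0.2127]), 'force': array([-1.1055, -0.105 ,  1.5135]), 'gripper_force': np.float64(11.7442), 'opening': np.float64(0.0408)}
```

View pics/c4.png

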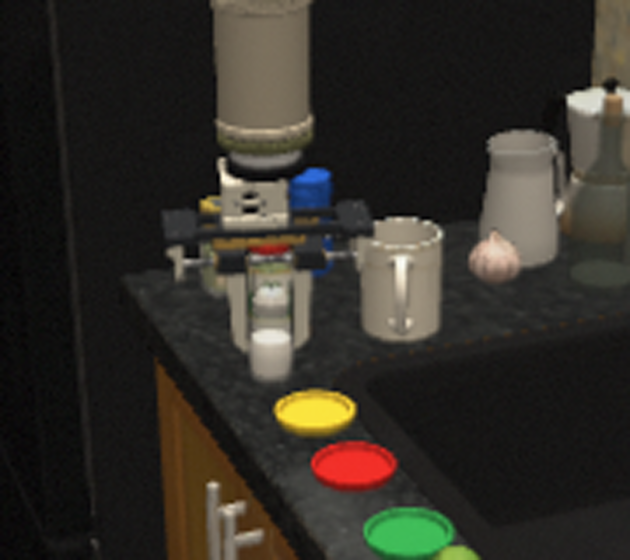

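Closed to 40.8 mm on a 44 mm body, so the pads may be off-centre in y. In the picture the fingertips, crop (240,347), look behind the shaker foot (270,380). I'll check this numerically.

```bash
python3 - <<'E'
from h import *
c=dict(np.load('pics/side.npz'))
for u,v in((240,347),(302,347)): print(ray(c,180+u/3.5,100+v/3.5,.0267))
P=cloud(c)
for v in range(180,212,2): print(v,P[v,[248,249,250,254,257,260,265,266,268]][:,1:].round(3).tolist())
E
```

```text
[0.3925 0.1025 0.0267]
[0.45   0.0944 0.0267]
180 [[0.091, 0.1], [0.09, 0.1], [0.315, 0.003], [0.185, 0.058], [0.172, 0.063], [0.185, 0.057], [0.093, 0.096], [0.092, 0.096], [0.091, 0.096]]
182 [[0.098, 0.09], [0.087, 0.094], [0.289, 0.006], [0.09, 0.092], [0.09, 0.091], [0.092, 0.09], [0.096, 0.087], [0.093, 0.088], [0.086, 0.091]]
184 [[0.09, 0.086], [0.093, 0.085], [0.093, 0.085], [0.087, 0.086], [0.081, 0.089], [0.081, 0.088], [0.088, 0.084], [0.092, 0.082], [0.094, 0.081]]
186 [[0.093, 0.078], [0.094, 0.077], [0.093, 0.078], [0.078, 0.084], [0.08, 0.082], [0.074, 0.084], [0.086, 0.078], [0.085, 0.078], [0.244, 0.006]]
188 [[0.093, 0.071], [0.094, 0.07], [0.096, 0.069], [0.08, 0.076], [0.078, 0.076], [0.076, 0.076], [0.094, 0.067], [0.093, 0.067], [0.233, 0.004]]
190 [[0.092, 0.064], [0.092, 0.064], [0.091, 0.064], [0.083, 0.067], [0.077, 0.07], [0.078, 0.068], [0.094, 0.06], [0.093, 0.06], [0.218, 0.003]]
192 [[0.094, 0.056], [0.089, 0.058], [0.096, 0.055], [0.074, 0.064], [0.073, 0.064], [0.079, 0.061], [0.088, 0.056], [0.091, 0.054], [0.196, 0.005]]
194 [[0.092, 0.05], [0.092,
[... 594 characters left out ...]
], [0.135, 0.0], [0.076, 0.028], [0.071, 0.03], [0.072, 0.028], [0.117, 0.006], [0.124, 0.002], [0.121, 0.003]]
204 [[0.118, 0.002], [0.115, 0.003], [0.116, 0.002], [0.074, 0.022], [0.074, 0.021], [0.075, 0.02], [0.106, 0.004], [0.109, 0.002], [0.103, 0.004]]
206 [[0.101, 0.003], [0.101, 0.002], [0.1, 0.003], [0.078, 0.012], [0.069, 0.016], [0.076, 0.012], [0.095, 0.002], [0.09, 0.004], [0.092, 0.003]]
208 [[0.087, 0.002], [0.082, 0.005], [0.087, 0.002], [0.07, 0.009], [0.071, 0.008], [0.073, 0.006], [0.082, 0.001], [0.08, 0.002], [0.078, 0.002]]
210 [[0.069, 0.004], [0.065, 0.006], [0.069, 0.004], [0.068, 0.003], [0.071, 0.001], [0.061, 0.005], [0.06, 0.004], [0.07, -0.001], [0.066, 0.001]]
```

Request:
drive_tool(moves=[30,0,0,-40,0,0,0,30,0,0,-40,0,0,0,30,-46,12,0,0,0,0,30,-46,12,0,0,0,0,30,-46,12,0,0,0,0,30,-46,12,0,0,0,0,30,-46,12,0,0,0,0,30,-46,12,0,0,0,0], grip_force=15)

```text
t: 5.1
tool_pos: [0.49, -0.1797, 0.2925]
orientation: [-2.228, -2.215, -0.0]
force: [0.9, 0.4, -1.1]
opening: 0.0404
gripper_force: 14.7
```

Request:
drive_tool(moves=[30,-47,11.5,0,0,0,0,30,-47,11.5,0,0,0,0,30,-47,11.5,0,0,0,0,30,-47,11.5,0,0,0,0,30,-47,11.5,0,0,0,0,30,0,0,0,0,0,0,30,0,0,0,0,0,0,30,0,0,0,0,0,0])

```text
t: 5.9
tool_pos: [0.5459, -0.4123, 0.2922]
orientation: [-2.227, -2.214, -0.0]
force: [-0.7, -0.4, -0.4]
opening: 0.0405
gripper_force: 14.7
```

```bash
python3 - <<'E'
from h import *
C={n:shot(n) for n in('side','top')}
print({k:np.round(v,4) for k,v in robot.read_state().items() if k in('tool_pos','opening','gripper_force','force','orientation')})
print('top yd',fit(C['top'],mask(C['top'],'yellow'),(.45,0),D,24))
s=cv2.resize(C['side']['color'][200:360,260:420],None,fx=3.5,fy=3.5,interpolation=2)
cv2.imwrite('pics/c5.png',s[:,:,::-1])
E
```

```text
{'tool_pos': array([ 0.5462, -0.4118,  0.2932]), 'orientation': array([2.2265e+00, 2.2162e+00, 3.0000e-04]), 'force': array([-0.136 ,  0.5847, -0.2766]), 'gripper_force': np.float64(14.7019), 'opening': np.float64(0.0404)}
top yd ([0.4471, -0.0059], np.float64(0.083))
```

View pics/c5.png

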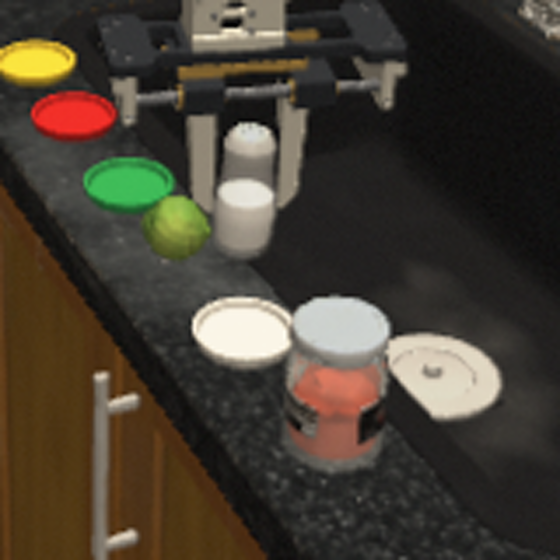

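Shaker hangs upright in the grip at crop (245,190), with the white dish below-front at (243,330). I'll check the offset between shaker and dish in the same view.

```bash
python3 - <<'E'
from h import *
c=dict(np.load('pics/side.npz'));P=cloud(c)
b=np.array([ray(c,260+244/3.5,200+256/3.5,.0805)]);print('foot front ray',b)
for v in range(252,273,4): print(P[v,[327,329,331]].round(3).tolist())
m=mask(c,'white')
p=near(P,m,(.55,-.417),.05,-.02,.03);print(np.median(p,0),len(p))
print(fit(c,m,(.55,-.417),D,24))
E
```

```text
foot front ray [[ 0.5443 -0.4346  0.0805]]
[[0.536, -0.434, 0.138], [0.541, -0.434, 0.137], [0.544, -0.437, 0.139]]
[[0.536, -0.436, 0.129], [0.54, -0.437, 0.129], [0.545, -0.437, 0.129]]
[[0.536, -0.435, 0.117], [0.54, -0.439, 0.119], [0.545, -0.439, 0.119]]
[[0.536, -0.437, 0.108], [0.54, -0.44, 0.109], [0.545, -0.439, 0.108]]
[[0.536, -0.44, 0.099], [0.541, -0.438, 0.097], [0.545, -0.44, 0.098]]
[[0.537, -0.439, 0.087], [0.54, -0.443, 0.09], [0.546, -0.439, 0.086]]
[ 0.54945711 -0.41344587  0.00737695] 426
([0.5523, -0.4148], np.float64(0.717))
```

Request:
drive_tool(moves=[30,-1,5,0,0,0,0,30,0,0,25,0,0,0,30,0,0,25,0,0,0,30,0,0,15,0,0,0,30,0,0,6,0,0,0,30,0,0,3,0,0,0,30,0,0,1,0,0,0,30,0,0,0,0,0,0])

```text
t: 6.8
tool_pos: [0.5514, -0.4144, 0.219]
orientation: [2.227, 2.214, 0.0]
force: [0.4, -0.3, -0.6]
opening: 0.0404
gripper_force: 14.7
```

```bash
python3 - <<'E'
from h import *
C={n:shot(n) for n in('side','top')}
print({k:np.round(v,4) for k,v in robot.read_state().items() if k in('tool_pos','opening','gripper_force','force')})
s=cv2.resize(C['side']['color'][240:340,280:380],None,fx=5,fy=5,interpolation=2)
cv2.imwrite('pics/c6.png',s[:,:,::-1])
E
```

```text
{'tool_pos': array([ 0.5514, -0.4144,  0.219 ]), 'force': array([ 0.9215,  0.278 , -0.4496]), 'gripper_force': np.float64(14.7016), 'opening': np.float64(0.0405)}
```

View pics/c6.png

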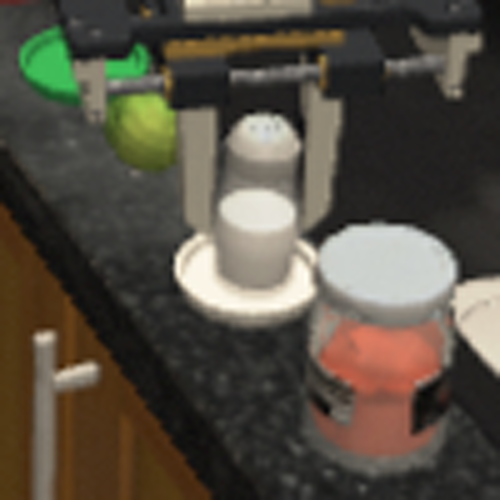

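Shaker hangs just above the dish floor. The rim spans crop u 174–320, and the shaker axis is at u 257, so it is about 5 mm right and about 3 mm far of centre. That matches the top-camera fit, so I'll correct and set it down.

Request:
drive_tool(moves=[30,-3,-4,0,0,0,0,30,0,0,0,0,0,0,30,0,0,1.8,0,0,0,30,0,0,0,0,0,0,45,0,0,0,0,0,0,50,0,0,0,0,0,0,70,0,0,0,0,0,0,93,0,0,0,0,0,0])

```text
t: 7.7
tool_pos: [0.547, -0.417, 0.2157]
orientation: [-2.228, -2.215, -0.0]
force: [-0.3, 0.8, 0.1]
opening: 0.0614
gripper_force: 0.0
```

Request:
drive_tool(moves=[93,0,0,0,0,0,0,93,0,0,-25,0,0,0,93,0,0,-45,0,0,0,93,0,0,-45,0,0,0,93,30,-8,-35,0,0,0,93,48,-13,0,0,0,0,93,48,-13,0,0,0,0,93,48,-13,0,0,0,0])

```text
t: 8.5
tool_pos: [0.5003, -0.2413, 0.3663]
orientation: [2.228, 2.213, 0.001]
force: [1.6, -0.2, 0.2]
opening: 0.0929
gripper_force: 0.0
```

```bash
python3 - <<'E'
from h import *
C={n:shot(n) for n in('side','top')}
print(robot.read_state()['tool_pos'])
a=cv2.resize(C['side']['color'][240:340,280:380],None,fx=4,fy=4,interpolation=2)
b=cv2.resize(C['top']['color'][130:230,330:430],None,fx=4,fy=4,interpolation=2)
cv2.imwrite('pics/c7.png',np.hstack([a,b])[:,:,::-1])
for n,c in C.items():
    for k,(col,xy,rg) in OBJ.items(): print(n,k,fit(c,mask(c,col),xy,rg,24))
E
```

```text
[ 0.49952266 -0.23781877  0.3647566 ]
side yd ([0.4508, 0.0024], np.float64(0.935))
side rd ([0.4722, -0.1003], np.float64(0.918))
side gd ([0.5013, -0.2144], np.float64(0.903))
side wd ([0.5538, -0.4099], np.float64(0.574))
side yj ([0.3877, 0.3037], np.float64(0.683))
side rj ([0.4299, 0.2067], np.float64(0.644))
side lime ([0.5219, -0.3061], np.float64(0.833))
top yd ([0.462, 0.005], np.float64(0.0))
top rd ([0.483, -0.1], np.float64(0.0))
top gd ([0.4979, -0.222], np.float64(0.645))
top wd ([0.5495, -0.4215], np.float64(0.658))
top yj ([0.396, 0.294], np.float64(0.0))
top rj ([0.436, 0.196], np.float64(0.0))
top lime ([0.5201, -0.3142], np.float64(0.745))
```

View pics/c7.png

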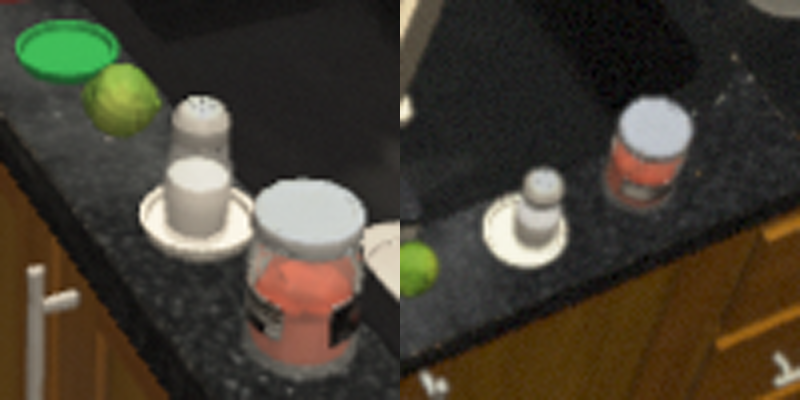

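The shaker stands in the dish. In the side view it is centred in u (198 in a 139–257 rim). In the top view its base (537,240) looks right of the rim centre (525,229), so I'll check with an overlay of the models.

```bash
python3 - <<'E'
from h import *
a=np.linspace(0,2*np.pi,80);out=[]
for n,(v0,u0) in (('side',(265,305)),('top',(165,340))):
    c=dict(np.load(f'pics/{n}.npz'));k=9
    im=cv2.resize(c['color'][v0:v0+44,u0:u0+44],None,fx=k,fy=k,interpolation=2)[:,:,::-1].copy()
    for x,y,rings,col in((.549,-.419,[(.01,.036),(.004,.0295)],(0,0,255)),(.547,-.419,[(.006,.021),(.07,.022)],(255,0,0))):
        for z,r in rings:
            q=(proj(c,np.c_[x+r*np.cos(a),y+r*np.sin(a),0*a+z])-[u0,v0]+.5)*k
            cv2.polylines(im,[q.astype(np.int32)],True,col,1)
    out.append(im)
cv2.imwrite('pics/c8.png',np.hstack(out))
E
```

```text
(no output)
```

View pics/c8.png

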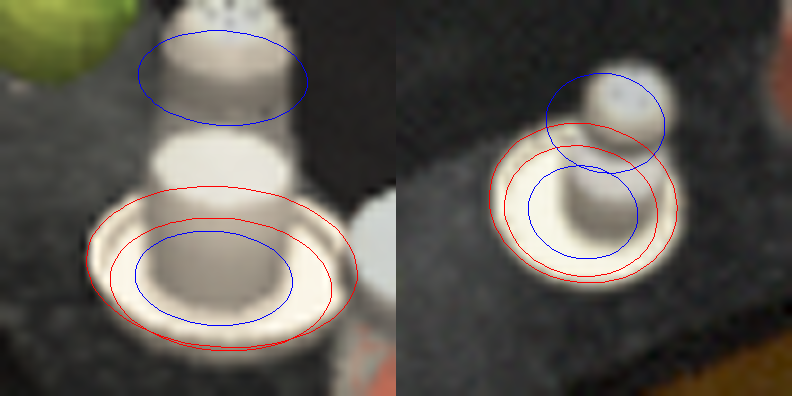

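Overlay: the dish model fits both views. The shaker's dome in the top view (630,105) is about 20 px right of the model, while the side view puts the foot about 3–5 mm farther. I'll settle it with depth.

```bash
python3 - <<'E'
from h import *
for n in('side','top'):
    c=shot(n);P=cloud(c)
    for z in((.015,.03),(.03,.045),(.045,.06),(.06,.075),(.075,.085),(.085,.1)):
        p=near(P,mask(c,'any'),(.548,-.419),.04,*z)
        if len(p)>4: print(n,z,len(p),'x',np.percentile(p[:,0],[5,50,95]).round(3),'y',np.percentile(p[:,1],[5,50,95]).round(3))
    p=near(P,mask(c,'any'),(.549,-.419),.055,.005,.014); print('rim',circ(p),np.median(p,0).round(4))
    for z in(.08,):
        print({k:proj(c,np.array([[.547,y,z]])).round(1).tolist() for k,y in(('-.419',-.419),('-.427',-.427))})
E
```

```text
side (0.015, 0.03) 83 x [0.525 0.541 0.56 ] y [-0.447 -0.443 -0.428]
side (0.03, 0.045) 99 x [0.525 0.54  0.56 ] y [-0.448 -0.442 -0.431]
side (0.045, 0.06) 112 x [0.527 0.542 0.561] y [-0.445 -0.44  -0.428]
side (0.06, 0.075) 81 x [0.529 0.542 0.559] y [-0.443 -0.438 -0.428]
side (0.075, 0.085) 53 x [0.531 0.542 0.559] y [-0.441 -0.437 -0.428]
side (0.085, 0.1) 105 x [0.533 0.545 0.558] y [-0.44  -0.43  -0.417]
rim [0.5477, -0.4156, 0.0542, 0.0086, 229.0] [ 0.5467 -0.4317  0.0086]
{'-.419': [[329.4, 269.5]], '-.427': [[330.2, 271.4]]}
top (0.015, 0.03) 30 x [0.519 0.528 0.565] y [-0.441 -0.418 -0.407]
top (0.03, 0.045) 38 x [0.523 0.528 0.546] y [-0.441 -0.418 -0.406]
top (0.045, 0.06) 35 x [0.524 0.53  0.546] y [-0.438 -0.417 -0.407]
top (0.06, 0.075) 27 x [0.526 0.532 0.545] y [-0.437 -0.419 -0.408]
top (0.075, 0.085) 20 x [0.526 0.533 0.543] y [-0.44  -0.42  -0.408]
top (0.085, 0.1) 62 x [0.531 0.542 0.554] y [-0.436 -0.423 -0.411]
rim [0.5502, -0.4194, 0.0546, 0.0081, 170.0] [ 0.5453 -0.4062  0.0081]
{'-.419': [[363.2, 176.6]], '-.427': [[365.5, 176.2]]}
```

Depth puts the shaker axis at about (.545,-.4235), 5–6 mm from the dish centre, upright on the floor, well within 12 mm. Now the red jar at about (.428,.199).

Request:
drive_tool(moves=[93,48,-8,0,0,0,0,93,48,-8,0,0,0,0,93,48,-8,0,0,0,0,93,48,-8,0,0,0,0,93,48,-8,0,0,0,0,93,48,-8,0,0,0,0,93,48,-8,0,0,0,0,93,48,-8,0,0,0,0])

```text
t: 9.5
tool_pos: [0.4399, 0.1427, 0.3668]
orientation: [2.229, 2.212, 0.002]
force: [1.7, -0.5, 0.0]
opening: 0.0931
gripper_force: 0.0
```

Request:
drive_tool(moves=[93,46,-7,0,0,0,0,93,0,0,0,0,0,0,93,0,0,0,0,0,0])

```text
t: 9.8
tool_pos: [0.4333, 0.188, 0.3663]
orientation: [2.225, 2.216, 0.0]
force: [0.6, -0.0, 0.4]
opening: 0.0932
gripper_force: 0.0
```

```bash
cat >> h.py <<'E'
def slices(c,xy,zs,r=.035):
    P=cloud(c)
    for z in zs:
        p=near(P,mask(c,'any'),xy,r,z,z+.015)
        if len(p)>4: print(z,len(p),'x',np.percentile(p[:,0],[5,50,95]).round(3),'y',np.percentile(p[:,1],[5,50,95]).round(3))
E
python3 - <<'E'
from h import *
c=shot('side');print(robot.read_state()['tool_pos'])
slices(c,(.428,.195),np.arange(.015,.11,.015)); print('yj');slices(c,(.387,.294),np.arange(.015,.1,.015))
E
```

```text
[0.43345215 0.18708688 0.36616504]
0.015 50 x [0.407 0.427 0.448] y [0.177 0.183 0.195]
0.03 53 x [0.408 0.427 0.448] y [0.176 0.182 0.195]
0.045 53 x [0.408 0.428 0.449] y [0.174 0.182 0.191]
0.06 53 x [0.409 0.428 0.449] y [0.174 0.183 0.196]
0.075 50 x [0.409 0.427 0.446] y [0.176 0.184 0.195]
0.09 57 x [0.409 0.429 0.45 ] y [0.177 0.183 0.201]
0.105 63 x [0.412 0.429 0.446] y [0.18  0.193 0.218]
yj
0.015 50 x [0.366 0.385 0.405] y [0.27  0.281 0.296]
0.03 49 x [0.366 0.385 0.407] y [0.272 0.28  0.295]
0.045 50 x [0.366 0.386 0.407] y [0.273 0.28  0.295]
0.06 57 x [0.366 0.386 0.408] y [0.272 0.282 0.297]
0.075 43 x [0.367 0.387 0.405] y [0.277 0.283 0.294]
0.09 67 x [0.369 0.386 0.405] y [0.275 0.288 0.309]
```

Request:
drive_tool(moves=[93,12,-5,0,0,0,0,93,0,0,40,0,0,0,93,0,0,40,0,0,0,93,0,0,40,0,0,0,93,0,0,24,0,0,0,60,0,0,0,0,0,0,50,0,0,0,0,0,0,35,0,0,0,0,0,0])

```text
t: 10.65
tool_pos: [0.4289, 0.1997, 0.2241]
orientation: [2.228, 2.213, 0.005]
force: [0.9, 0.1, 0.5]
opening: 0.0737
gripper_force: 0.0
```

Request:
drive_tool(moves=[30,0,0,0,0,0,0,30,0,0,0,0,0,0,30,0,0,0,0,0,0,30,0,0,0,0,0,0,30,0,0,0,0,0,0,30,0,0,-40,0,0,0,30,0,0,-40,0,0,0,30,0,0,-40,0,0,0])

```text
t: 11.45
tool_pos: [0.4271, 0.1995, 0.3425]
orientation: [-2.227, -2.214, 0.003]
force: [0.8, -0.2, -1.6]
opening: 0.0443
gripper_force: 15.0
```

Request:
drive_tool(moves=[30,-43,6,0,0,0,0,30,-43,6,0,0,0,0,30,-43,6,0,0,0,0,30,-43,6,0,0,0,0,30,-43,6,0,0,0,0,30,-43,6,0,0,0,0,30,-44,6,0,0,0,0,30,0,0,30,0,0,0])

```text
t: 12.25
tool_pos: [0.4696, -0.1076, 0.3157]
orientation: [2.227, 2.204, 0.004]
force: [1.2, 0.1, -1.5]
opening: 0.0442
gripper_force: 15.0
```

Request:
drive_tool(moves=[30,0,0,30,0,0,0,30,0,0,20,0,0,0,30,0,0,0,0,0,0,30,0,0,0,0,0,0])

```text
t: 12.65
tool_pos: [0.4677, -0.1025, 0.2619]
orientation: [-2.227, -2.214, 0.001]
force: [-0.1, 0.3, -0.9]
opening: 0.0437
gripper_force: 15.0
```

```bash
python3 - <<'E'
from h import *
c=shot('side');s=robot.read_state();print(s['tool_pos'],s['opening'],s['force'])
slices(c,(.47,-.104),np.arange(.03,.16,.02))
print(fit(c,mask(c,'red'),(.4722,-.1003),D,20))
# yellow dish vs. top camera, if visible
t=shot('top');print('top yd',fit(t,mask(t,'yellow'),(.45,0),D,24),'top rj',fit(t,mask(t,'yellow'),(.387,.297),OBJ['yj'][2],16))
E
```

```text
[ 0.46822241 -0.10259776  0.26290524] 0.043855639612109296 [ 0.13501608  0.2785054  -0.9593153 ]
0.03 8 x [0.447 0.465 0.483] y [-0.12  -0.117 -0.098]
0.05 69 x [0.447 0.465 0.486] y [-0.126 -0.119 -0.111]
0.07 83 x [0.444 0.465 0.49 ] y [-0.126 -0.119 -0.108]
0.09000000000000001 108 x [0.438 0.468 0.501] y [-0.125 -0.115 -0.106]
0.11000000000000001 114 x [0.439 0.468 0.501] y [-0.124 -0.114 -0.104]
0.13 119 x [0.439 0.468 0.501] y [-0.124 -0.115 -0.105]
0.15000000000000002 29 x [0.439 0.479 0.503] y [-0.114 -0.108 -0.094]
([0.4722, -0.1003], np.float64(0.917))
top yd ([0.46, 0.0], np.float64(0.0)) top rj ([0.4015, 0.2945], np.float64(0.241))
```

Request:
drive_tool(moves=[30,-1.5,2.5,0,0,0,0,30,0,0,15,0,0,0,30,0,0,12,0,0,0,30,0,0,6,0,0,0,30,0,0,2,0,0,0,30,0,0,0,0,0,0,30,0,0,0,0,0,0])

```text
t: 13.45
tool_pos: [0.4706, -0.1042, 0.2274]
orientation: [2.228, 2.214, 0.001]
force: [-0.2, -0.2, -1.3]
opening: 0.0442
gripper_force: 15.0
```

```bash
python3 - <<'E'
from h import *
c=shot('side');s=robot.read_state();print(s['tool_pos'],s['opening'],s['force'])
u0,v0,k=255,200,10;a=np.linspace(0,2*np.pi,80)
im=cv2.resize(c['color'][v0:v0+50,u0:u0+60],None,fx=k,fy=k,interpolation=2)[:,:,::-1].copy()
for z,r in((.01,.036),(.004,.0295)):
    q=(proj(c,np.c_[.4722+r*np.cos(a),-.1003+r*np.sin(a),0*a+z])-[u0,v0]+.5)*k;cv2.polylines(im,[q.astype(np.int32)],True,(255,255,0),1)
cv2.imwrite('pics/c9.png',im)
E
```

```text
[ 0.47058515 -0.10418041  0.2273788 ] 0.04428738465727554 [ 0.39852552 -0.01758776 -0.51409691]
```

View pics/c9.png

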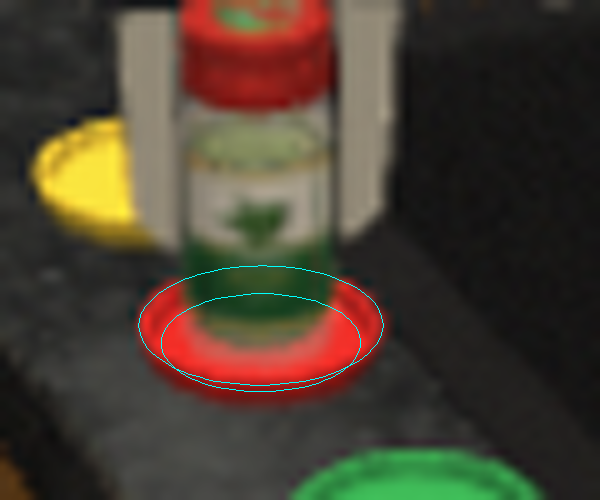

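The jar is centred in u (258 vs rim 260). Its clear glass base makes the lower edge ambiguous, about 348–380, but depth and tool position agree it is within a few mm. Releasing.

Request:
drive_tool(moves=[30,0,0,1,0,0,0,30,0,0,0,0,0,0,45,0,0,0,0,0,0,50,0,0,0,0,0,0,60,0,0,0,0,0,0,80,0,0,0,0,0,0,93,0,0,0,0,0,0,93,0,0,0,0,0,0])

```text
t: 14.3
tool_pos: [0.4703, -0.1041, 0.2259]
orientation: [-2.228, -2.215, 0.0]
force: [0.3, -0.5, 0.5]
opening: 0.0777
gripper_force: 0.0
```

Request:
drive_tool(moves=[93,0,0,-25,0,0,0,93,0,0,-40,0,0,0,93,0,0,-40,0,0,0,93,0,0,-35,0,0,0,93,48,-10,0,0,0,0,93,48,-10,0,0,0,0,93,48,-10,0,0,0,0,93,48,-10,0,0,0,0])

```text
t: 15.1
tool_pos: [0.4308, 0.0896, 0.3662]
orientation: [2.229, 2.213, 0.001]
force: [0.4, -0.4, 0.5]
opening: 0.0932
gripper_force: 0.0
```

Request:
drive_tool(moves=[93,48,-10,0,0,0,0,93,48,-10,0,0,0,0,93,48,-10,0,0,0,0,93,48,-10,0,0,0,0,93,0,0,0,0,0,0,93,0,0,0,0,0,0])

```text
t: 15.7
tool_pos: [0.3921, 0.2813, 0.3657]
orientation: [2.224, 2.218, -0.001]
force: [-0.5, -1.9, -0.2]
opening: 0.093
gripper_force: 0.0
```

```bash
python3 - <<'E'
from h import *
c=shot('side');t=shot('top');s=robot.read_state();print(s['tool_pos'])
slices(c,(.47,-.104),np.arange(.015,.12,.02));print('top');slices(t,(.47,-.104),np.arange(.015,.12,.02))
for k in('yd','gd','lime'): print(k,[fit(q,mask(q,OBJ[k][0]),*OBJ[k][1:],20) for q in(c,t)])
E
```

```text
[0.39282371 0.27967619 0.36576987]
0.015 74 x [0.449 0.467 0.489] y [-0.127 -0.121 -0.106]
0.035 76 x [0.451 0.47  0.493] y [-0.128 -0.122 -0.109]
0.05500000000000001 71 x [0.45  0.468 0.491] y [-0.128 -0.122 -0.109]
0.07500000000000001 77 x [0.45  0.468 0.489] y [-0.128 -0.119 -0.109]
0.09500000000000001 81 x [0.45  0.468 0.489] y [-0.128 -0.122 -0.108]
0.11500000000000002 8 x [0.461 0.473 0.48 ] y [-0.116 -0.109 -0.096]
top
0.015 28 x [0.446 0.452 0.475] y [-0.134 -0.099 -0.084]
0.035 32 x [0.445 0.449 0.461] y [-0.122 -0.103 -0.084]
0.05500000000000001 30 x [0.445 0.451 0.468] y [-0.122 -0.1   -0.083]
0.07500000000000001 34 x [0.447 0.452 0.464] y [-0.123 -0.104 -0.084]
0.09500000000000001 76 x [0.446 0.458 0.485] y [-0.121 -0.102 -0.084]
0.11500000000000002 13 x [0.453 0.466 0.482] y [-0.12  -0.107 -0.089]
yd [([0.4473, 0.0036], np.float64(0.636)), ([0.4489, -0.0041], np.float64(0.953))]
gd [([0.5013, -0.2143], np.float64(0.904)), ([0.4996, -0.2196], np.float64(0.935))]
lime [([0.5224, -0.3056], np.float64(0.839)), ([0.5207, -0.3114], np.float64(0.746))]
```

Request:
drive_tool(moves=[93,16,-6.5,0,0,0,0,93,0,0,40,0,0,0,93,0,0,40,0,0,0,93,0,0,40,0,0,0,93,0,0,28,0,0,0,60,0,0,0,0,0,0,50,0,0,0,0,0,0,35,0,0,0,0,0,0])

```text
t: 16.6
tool_pos: [0.3876, 0.2964, 0.2202]
orientation: [2.229, 2.213, 0.005]
force: [-0.1, -0.3, 0.6]
opening: 0.0737
gripper_force: 0.0
```

Request:
drive_tool(moves=[30,0,0,0,0,0,0,30,0,0,0,0,0,0,30,0,0,0,0,0,0,30,0,0,0,0,0,0,30,0,0,0,0,0,0,30,0,0,-40,0,0,0,30,0,0,-40,0,0,0,30,0,0,-40,0,0,0])

```text
t: 17.4
tool_pos: [0.3857, 0.2962, 0.3386]
orientation: [-2.228, -2.215, 0.003]
force: [0.6, 0.6, -1.3]
opening: 0.0452
gripper_force: 15.0
```

Request:
drive_tool(moves=[30,-43,9,0,0,0,0,30,-43,9,0,0,0,0,30,-43,9,0,0,0,0,30,-43,9,0,0,0,0,30,-43,9,0,0,0,0,30,-42,9,0,0,0,0,30,-42,9,0,0,0,0,30,0,0,30,0,0,0])

```text
t: 18.2
tool_pos: [0.4497, -0.0074, 0.3115]
orientation: [2.228, 2.204, 0.006]
force: [0.3, 0.2, -1.4]
opening: 0.0449
gripper_force: 15.0
```

Request:
drive_tool(moves=[30,0,0,30,0,0,0,30,0,0,20,0,0,0,30,0,0,0,0,0,0,30,0,0,0,0,0,0])

```text
t: 18.6
tool_pos: [0.4473, -0.0029, 0.2579]
orientation: [-2.227, -2.214, 0.001]
force: [0.6, -1.1, -1.2]
opening: 0.0454
gripper_force: 15.0
```

```bash
python3 - <<'E'
from h import *
c=shot('side');s=robot.read_state();print(s['tool_pos'],s['opening'],s['force'])
slices(c,(.449,-.003),np.arange(.03,.14,.02))
im=cv2.resize(c['color'][150:250,220:320],None,fx=5,fy=5,interpolation=2)[:,:,::-1]
cv2.imwrite('pics/c10.png',im)
E
```

```text
[ 0.44781028 -0.00287033  0.2588959 ] 0.04531122055115061 [ 0.54648773 -0.0479465  -1.2102411 ]
0.03 5 x [0.428 0.435 0.449] y [-0.02  -0.019 -0.004]
0.05 50 x [0.425 0.441 0.456] y [-0.028 -0.02  -0.002]
0.07 71 x [0.421 0.444 0.475] y [-0.026 -0.019 -0.005]
0.09000000000000001 101 x [0.419 0.448 0.479] y [-0.026 -0.015 -0.005]
0.11000000000000001 107 x [0.419 0.448 0.479] y [-0.024 -0.014 -0.004]
0.13 126 x [0.42  0.448 0.479] y [-0.022 -0.01   0.012]
```

View pics/c10.png

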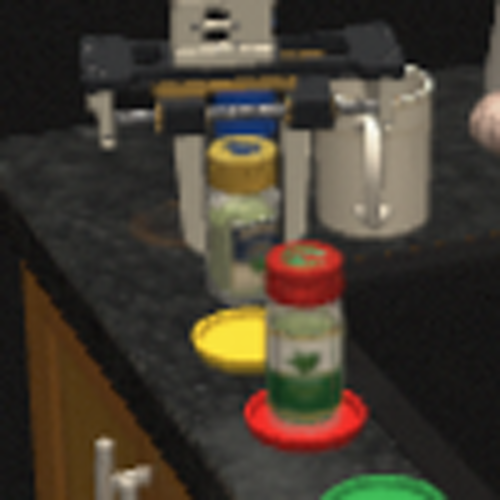

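The yellow jar is held upright at (243,220). The red jar is centred in its dish (305,410). Lowering.

Request:
drive_tool(moves=[30,0,1,15,0,0,0,30,0,0,12,0,0,0,30,0,0,6,0,0,0,30,0,0,2,0,0,0,30,0,0,1,0,0,0,30,0,0,0,0,0,0,30,0,0,0,0,0,0])

```text
t: 19.35
tool_pos: [0.4487, -0.0029, 0.2226]
orientation: [2.228, 2.215, 0.001]
force: [-2.2, 1.1, 4.2]
opening: 0.0454
gripper_force: 15.0
```

Request:
drive_tool(moves=[48,0,0,0,0,0,0,52,0,0,0,0,0,0,60,0,0,0,0,0,0,80,0,0,0,0,0,0,93,0,0,0,0,0,0,93,0,0,0,0,0,0,93,0,0,-20,0,0,0,93,0,0,-40,0,0,0])

```text
t: 20.15
tool_pos: [0.4467, -0.0028, 0.2793]
orientation: [-2.224, -2.211, 0.007]
force: [0.7, 0.2, -0.5]
opening: 0.092
gripper_force: 0.0
```

Request:
drive_tool(moves=[93,0,0,-45,0,0,0,93,0,0,-45,0,0,0,93,-46,11,0,0,0,0,93,-46,11,0,0,0,0,93,-46,11,0,0,0,0,93,-46,11,0,0,0,0,93,-46,11,0,0,0,0,93,-46,11,0,0,0,0])

```text
t: 20.95
tool_pos: [0.5129, -0.2814, 0.3718]
orientation: [2.228, 2.215, 0.0]
force: [0.3, -0.3, -0.3]
opening: 0.0932
gripper_force: 0.0
```

```bash
python3 - <<'E'
from h import *
c=shot('side');t=shot('top');s=robot.read_state();print(s['tool_pos'])
slices(c,(.449,-.003),np.arange(.015,.12,.02));print('top');slices(t,(.449,-.003),np.arange(.015,.12,.02))
print('lime');slices(c,(.521,-.311),[.004,.014,.024,.034,.044],.045);print('top');slices(t,(.521,-.311),[.004,.014,.024,.034,.044],.045)
a=cv2.resize(c['color'][190:290,250:350],None,fx=4,fy=4,interpolation=2)
b=cv2.resize(t['color'][170:270,250:350],None,fx=4,fy=4,interpolation=2)
cv2.imwrite('pics/c11.png',np.hstack([a,b])[:,:,::-1])
E
```

```text
[ 0.51271701 -0.28423706  0.37060894]
0.015 45 x [0.427 0.44  0.455] y [-0.027 -0.023 -0.002]
0.035 48 x [0.428 0.442 0.456] y [-0.027 -0.021 -0.006]
0.05500000000000001 51 x [0.428 0.441 0.456] y [-0.028 -0.02  -0.007]
0.07500000000000001 63 x [0.43  0.445 0.467] y [-0.024 -0.017 -0.005]
0.09500000000000001 89 x [0.431 0.448 0.465] y [-0.023 -0.011  0.011]
top
lime
0.004 96 x [0.483 0.511 0.552] y [-0.346 -0.322 -0.284]
0.014 73 x [0.499 0.518 0.54 ] y [-0.333 -0.329 -0.313]
0.024 118 x [0.499 0.517 0.54 ] y [-0.334 -0.327 -0.308]
0.034 129 x [0.503 0.518 0.537] y [-0.331 -0.321 -0.306]
0.044 57 x [0.509 0.52  0.533] y [-0.325 -0.315 -0.305]
top
0.004 76 x [0.481 0.517 0.561] y [-0.346 -0.304 -0.277]
0.014 25 x [0.495 0.501 0.515] y [-0.327 -0.308 -0.292]
0.024 59 x [0.496 0.505 0.531] y [-0.329 -0.304 -0.289]
0.034 86 x [0.498 0.514 0.532] y [-0.327 -0.309 -0.293]
0.044 35 x [0.503 0.516 0.53 ] y [-0.322 -0.311 -0.299]
```

View pics/c11.png

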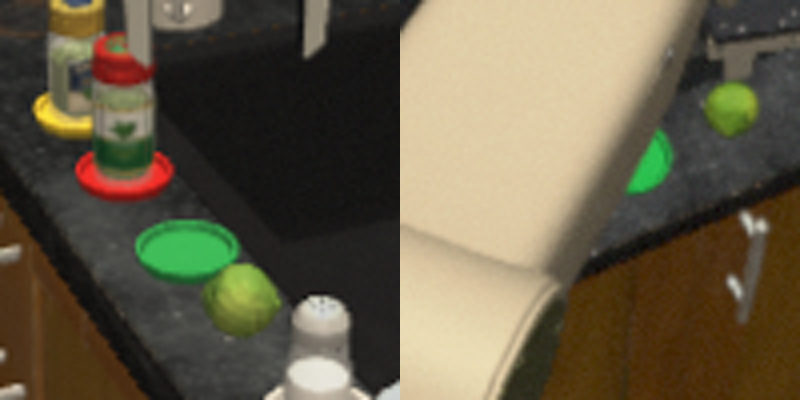

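Yellow and red jars stand in their dishes (side crop (75,110), (122,175)). Lime at (241,298), clear of the green dish and shaker. Grasping the lime gently.

Request:
drive_tool(moves=[93,-27,6.5,0,0,0,0,93,0,0,45,0,0,0,93,0,0,45,0,0,0,93,0,0,45,0,0,0,93,0,0,30,0,0,0,93,0,0,12,0,0,0,93,0,0,0,0,0,0,60,0,0,0,0,0,0], grip_force=8)

```text
t: 21.85
tool_pos: [0.5199, -0.3067, 0.1968]
orientation: [2.226, 2.214, 0.001]
force: [0.3, -0.5, 0.5]
opening: 0.0885
gripper_force: 0.0
```

Request:
drive_tool(moves=[40,0,0,0,0,0,0,40,0,0,0,0,0,0,30,0,0,0,0,0,0,30,0,0,0,0,0,0,30,0,0,0,0,0,0,30,0,0,0,0,0,0,30,0,0,0,0,0,0,30,0,0,-30,0,0,0])

```text
t: 22.65
tool_pos: [0.5171, -0.305, 0.2204]
orientation: [-2.222, -2.209, 0.002]
force: [-1.0, 0.7, 0.6]
opening: 0.0465
gripper_force: 7.9
```

```bash
python3 - <<'E'
from h import *
c=shot('side');s=robot.read_state();print(s['tool_pos'],s['opening'],s['gripper_force'],s['force'])
slices(c,(.519,-.311),np.arange(.02,.09,.01),.03)
E
```

```text
[ 0.51967143 -0.30673489  0.22847178] 0.04618781689312682 7.890678132771427 [ 4.50319935 -2.3191856   3.19840416]
0.03 43 x [0.491 0.515 0.545] y [-0.328 -0.321 -0.309]
0.039999999999999994 99 x [0.492 0.516 0.547] y [-0.332 -0.324 -0.31 ]
0.049999999999999996 147 x [0.493 0.515 0.544] y [-0.332 -0.322 -0.301]
0.06 160 x [0.498 0.516 0.546] y [-0.327 -0.315 -0.299]
0.06999999999999999 87 x [0.491 0.518 0.546] y [-0.321 -0.311 -0.3  ]
0.07999999999999999 37 x [0.49  0.54  0.548] y [-0.314 -0.311 -0.306]
```

Request:
drive_tool(moves=[30,30,-6.5,0,0,0,0,30,30,-6.5,0,0,0,0,30,30,-6.5,0,0,0,0,30,0,0,0,0,0,0,30,0,0,15,0,0,0,30,0,0,9,0,0,0,30,0,0,0,0,0,0,30,0,0,0,0,0,0])

```text
t: 23.5
tool_pos: [0.4999, -0.2168, 0.2]
orientation: [-2.228, -2.213, 0.001]
force: [-0.1, -0.2, -0.0]
opening: 0.0462
gripper_force: 7.9
```

```bash
python3 - <<'E'
from h import *
c=shot('side');s=robot.read_state();print(s['tool_pos'],s['opening'],s['gripper_force'],s['force'])
im=cv2.resize(c['color'][190:290,250:350],None,fx=5,fy=5,interpolation=2)
cv2.imwrite('pics/c12.png',im[:,:,::-1])
E
```

```text
[ 0.50006334 -0.21686117  0.20045744] 0.04621286945363361 7.91250324313296 [ 0.25764343 -0.04759581  0.23046327]
```

View pics/c12.png

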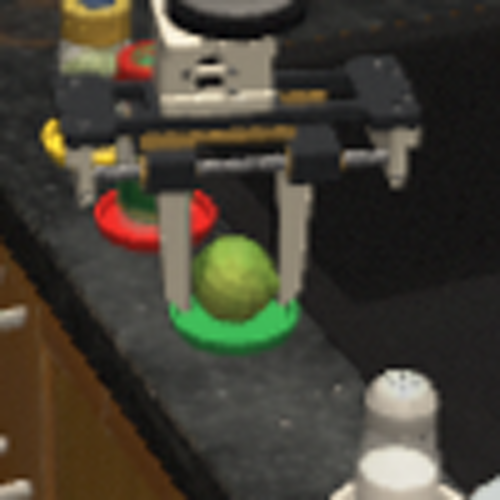

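The lime is over the middle of the green dish, (235,280) vs dish centre u 233, at floor height. Releasing.

Request:
drive_tool(moves=[47,0,0,1,0,0,0,50,0,0,0,0,0,0,54,0,0,0,0,0,0,60,0,0,0,0,0,0,75,0,0,0,0,0,0,75,0,0,0,0,0,0,75,0,0,-20,0,0,0,75,0,0,-40,0,0,0])

```text
t: 24.35
tool_pos: [0.4985, -0.2154, 0.2569]
orientation: [-2.223, -2.21, 0.003]
force: [-0.2, 0.2, 0.3]
opening: 0.0749
gripper_force: 0.0
```

Request:
drive_tool(moves=[75,0,0,-45,0,0,0,75,0,0,-45,0,0,0,75,0,-40,-20,0,0,0,75,0,-40,0,0,0,0,75,0,-30,0,0,0,0,75,0,0,0,0,0,0,75,0,0,0,0,0,0,75,0,0,0,0,0,0])

```text
t: 25.15
tool_pos: [0.3907, -0.2157, 0.3702]
orientation: [2.227, 2.214, 0.001]
force: [0.4, -0.8, -0.2]
opening: 0.075
gripper_force: 0.0
```

```bash
python3 - <<'E'
from h import *
c=shot('side');t=shot('top')
for n,q in(('side',c),('top',t)):
    print(n);slices(q,(.5,-.219),[.015,.025,.035,.045],.034);print('salt');slices(q,(.547,-.421),[.02,.05,.075]);print('rj');slices(q,(.47,-.104),[.02,.05,.09]);print('yj');slices(q,(.449,-.003),[.02,.05,.08])
im=cv2.resize(c['color'][140:350,220:400],None,fx=2.85,fy=2.85,interpolation=2)
cv2.imwrite('pics/c13.png',im[:,:,::-1])
E
```

```text
side
0.015 58 x [0.478 0.495 0.517] y [-0.241 -0.234 -0.217]
0.025 92 x [0.479 0.496 0.52 ] y [-0.242 -0.235 -0.216]
0.035 115 x [0.481 0.497 0.518] y [-0.241 -0.231 -0.213]
0.045 71 x [0.486 0.5   0.513] y [-0.234 -0.224 -0.21 ]
salt
0.02 87 x [0.525 0.54  0.561] y [-0.448 -0.443 -0.43 ]
0.05 99 x [0.528 0.541 0.56 ] y [-0.445 -0.44  -0.427]
0.075 93 x [0.53  0.542 0.559] y [-0.441 -0.436 -0.426]
rj
0.02 68 x [0.45  0.469 0.492] y [-0.127 -0.121 -0.106]
0.05 72 x [0.45  0.47  0.491] y [-0.127 -0.122 -0.11 ]
0.09 70 x [0.451 0.468 0.492] y [-0.127 -0.121 -0.106]
yj
0.02 47 x [0.427 0.44  0.456] y [-0.025 -0.021 -0.004]
0.05 48 x [0.428 0.441 0.456] y [-0.026 -0.021  0.   ]
0.08 53 x [0.428 0.445 0.467] y [-0.024 -0.017 -0.003]
top
salt
0.02 22 x [0.522 0.526 0.537] y [-0.44  -0.421 -0.408]
0.05 36 x [0.523 0.53  0.543] y [-0.436 -0.418 -0.407]
0.075 50 x [0.528 0.536 0.556] y [-0.435 -0.419 -0.409]
rj
yj
```

View pics/c13.png

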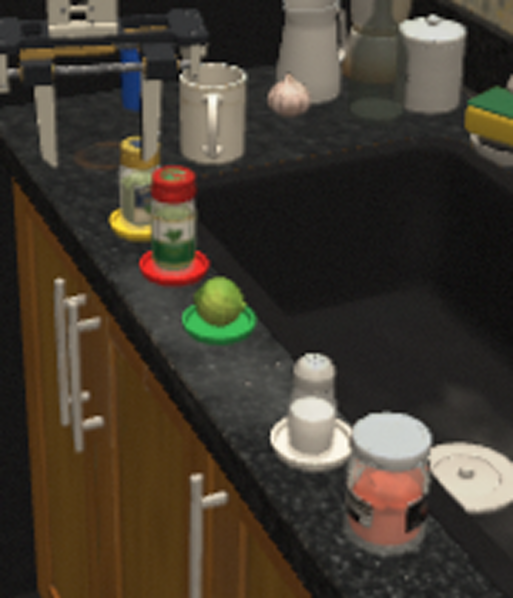

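Everything is in its dish; mug and sauce jar undisturbed. Depth slices hint the shaker might lean, so I'll check its tilt with averaged frames, using the red jar as control.

```bash
python3 - <<'E'
from h import *
from scipy.optimize import least_squares
def cyl(c,P,xy,r,z0,z1):
    p=near(P,mask(c,'any'),xy,.033,z0,z1)
    f=lambda a:np.hypot(p[:,0]-a[0]-a[2]*(p[:,2]-.035),p[:,1]-a[1]-a[3]*(p[:,2]-.035))-r
    s=least_squares(f,[*xy,0,0],loss='soft_l1',f_scale=.002);return s.x.round(4),len(p),round(float(np.median(abs(s.fun))),4)
for n in('side','top'):
    C=[shot(n) for _ in range(6)];c=C[0];P=np.mean([cloud(q) for q in C],0)
    for k,xy,r,z in(('salt',(.546,-.422),.022,(.016,.062)),('salt r20',(.546,-.422),.020,(.016,.062)),('rj',(.47,-.104),.0225,(.016,.08)),('yj',(.449,-.003),.021,(.016,.075))):
        try: print(n,k,*cyl(c,P,xy,r,*z))
        except Exception as e: print(n,k,'none')
E
```

```text
side salt [ 0.5461 -0.423   0.024   0.1048] 294 0.0008
side salt r20 [ 0.5455 -0.4253  0.0309  0.1045] 294 0.0007
side rj [ 0.4711 -0.1029  0.0019  0.0015] 305 0.0006
side yj [ 4.478e-01 -2.400e-03 -1.400e-03  4.000e-04] 189 0.0012
top salt [ 0.5457 -0.427   0.111  -0.0184] 96 0.0008
top salt r20 [ 0.5434 -0.4262  0.1167 -0.01  ] 96 0.0008
top rj [ 0.47  -0.104  0.     0.   ] 0 nan
top yj [ 0.449 -0.003  0.     0.   ] 0 nan
  return _methods._mean(a, axis=axis, dtype=dtype,
  ret = ret.dtype.type(ret / rcount)
```

The apparent slope faces each camera in turn (y in side, x in top), so it is taper rather than lean; lean is at most about 0.03 rad. Handing in.

```bash
python3 -c "
from plant import robot
print(robot.close_job())"
```

```text
the job is handed in; nothing more can be done
None
```

Job handed in (no verdict came back): by my camera checks both jars and the shaker stand upright in their dishes, the lime lies in the green dish, and I saw no movement of the mug or sauce jar; the shaker has least margin, about 5–7 mm off centre against the 12 mm limit.

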